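# Load a pump cover in the leak-test fixture

## Task

Load the pump side cover for its air leak test: hang it by both dowel holes on the two dowels of the tilted, spring-raised bed, brass union to the hinge, so that it lies flat on the bed. Then push the bed down level until its catch snaps over and holds it down, and let go.

Things in the scene. Friction and masses are not known exactly. Their poses are not given: they have to be found in the camera images.
- cover: pump side cover, loose on the bench: cast-aluminium plate 110 (x) x 140 (y) x 8 mm, 0.4 kg; on top a flat-sided upright block 60 (x) x 18 (y) mm, its top 43 mm above the underside, to be gripped across the 18 mm (its foot flange is 10.5 mm up); brass union on the block's -x end. Two through holes, 13 mm wide, at x +36, y +50 and -50 mm. Origin: centre of the underside; z out of the top face
- hole_left (a point): centre of the cover's +y dowel hole, in the plane of its underside; axes as the cover's
- hole_right (a point): centre of the cover's -y dowel hole, in the plane of its underside; axes as the cover's
- fixture: leak-test fixture, fixed on the bench: grey base 226 (x) x 250 (y) mm, 18 mm high; a pressure gauge, top 106 mm high, at x = 5, y = +122 mm. Origin on the bench, z up, x from the hinge (near the robot) to the catch. The bed's hinge axis lies along y at x = -90 mm, 55 mm high
- bed (a joint): hinge angle of the bed, a dark steel plate 170 mm wide, 186 mm from hinge to free edge: 0 = raised by its springs, sloping up 0.28 rad from the hinge to the far free edge; 0.28 = level, top face 60 mm above the bench; stops at 0.29. On a thumb pad it takes 3 to 8 N, up to 15 where the edge passes the catch; springs up again unless the catch has snapped. Held by the catch it rests at about 0.275
- dowel_left (a point): foot of the bed's +y dowel, on the bed's top face. Steel, 10 mm thick, 18 mm tall, square to the bed, bullet-nosed (the last 8 mm taper). Axes: the bed's as it stands (x from hinge to free edge, y left, z square out of the bed). It lies 124 mm from the hinge axis along the bed, 5 mm above it. The hole of the same side goes over it
- dowel_right (a point): foot of the bed's -y dowel, 100 mm from the other; else the same
- pad_left (a point): top centre of the +y thumb pad, a black rubber disc 28 mm wide, 4 mm thick, near the bed's free edge: 162 mm from the hinge axis along the bed, 9 mm above it square to the bed; 64 mm above the bench when level. Push down here (on either pad) to lower the bed
- pad_right (a point): top centre of the -y thumb pad, 116 mm from the other; else the same
- catch (a joint): angle of the sprung steel catch in the middle behind the bed's free edge: 0 = upright, its nose over the bed's edge; it is pushed back to about 0.2 as the edge passes and snaps back by itself when the bed is a little past level

How it is judged:
On the way, in this order (a step that is already met when the one before it is completed fails the run):
1. with the bed still raised, the cover sits on both dowels, each hole within 5 mm of its dowel's foot (distance between hole_left and dowel_left below 0.005 m and distance between hole_right and dowel_right below 0.005 m and value of joint bed below 0.1 rad), for 0.2 s.
2. the bed is pushed down level (value of joint bed above 0.262 rad), for 0.2 s.
At the end, for the whole second after the job is handed in: the bed is level within about 1 degree, held down by its catch alone, and the cover lies flat on it (within 1.7 degrees) with both dowels through their own holes (each hole's lower centre within 4 mm of the dowel's foot), at rest and released (distance between hole_left and dowel_left below 0.004 m and distance between hole_right and dowel_right below 0.004 m and angle between the z axis of cover and the z axis of dowel_left, either way round below 0.03 rad and value of joint bed above 0.262 rad and linear speed of cover below 0.02 m/s); the robot touches nothing.
It also fails if it takes over 61 s, if anything falls off the work surface, if the arm or the gripper's body presses on something with over 40 N, if the wrist force passes 120 N, or if a joint passes its speed limit or range.

## Robot

A 6-joint arm with a two-finger parallel gripper is mounted at the origin on a cart in front of the work surface, level with it; the furniture and walls round the work are solid. World frame = base frame: x ahead of the robot, y to its left, z up, the work surface at z = 0. Lengths are in m, angles in rad, forces in N, time in s.
With the tool pointing down it reaches from about 0.375 to 0.975 m from the base axis. Payload 3.8 kg.
Tool frame: the origin (TCP) lies on the centre line of the jaws, within the pads' length; the fingertips stand 11 mm ahead of it and the grasp point (between the pads) lies 8 mm behind it; z points along the fingers, y is the line along which they close (so a half turn about z gives the same grasp; the last joint's range is limited). The gripper opens to 88 mm and grips with 3 to 60 N. Pads are 18 mm wide; open, the fingers measure 123 mm over their backs; the gripper's body (75 mm by 187 mm) begins 45 mm behind the grasp point.
Start: joints at [-1.22, 0.264, 1.604, -0, 1.274, -0.037], TCP at [0.255, -0.625, 0.25] pointing down, gripper open.
Joint ranges: [-2.63, 2.63], [-0.94, 2.18], [0.31, 2.57], [-1.31, 4.45], [0, 2.66], [-2.55, 2.55]. Speed limits (rad/s): [2.57, 2.57, 3.14, 3.14, 3.14, 3.14].

## Interface

Orientations are given as a unit quaternion [w, x, y, z].
In Python, from plant import status, vision, ticket, spotter gives the robot as it stands.
- The arm moves only by the tool apply_moves, never from a script. Its argument "commands" is a list of rows, each an object of numbers: "tx", "ty", "tz": the shift along the world's x, y, z scaled (see below); "wx", "wy", "wz": the turn, a rotation vector about the world's x, y, z scaled (see below); "fingers": the opening, from 0 (shut) to 1 (fully open). A call has 1 to 10 rows; each row shifts and turns the commanded pose from where the row before left it; what a row does not reach is not made up. The controller multiplies each number of a shift by 50 mm and each number of a turn by pi/2 rad. A row lasts 1/10 s, in which the tool goes at most 50 mm and 8.59 degrees, less where a joint would pass 70% of its speed; a pose out of reach is approached as far as the arm can. A call with a number of a shift or a turn outside -1 to 1 is refused whole. A call with a gripper value outside its range is refused whole. The fingers move at their own pace and stop on an object; "newtons" is the grip in N (left out, the last holds). Time passes only in rows, so rows that do not move let the fingers close. It gives the time, the measured TCP pose, the force, the opening and the grip force at its end, in the units of the state.
- status.observe(): the state, without advancing time (a new reading comes with each control period).
- vision.camera(name): name is "side" or "top"; returns (picture, depth): 384x512x3 uint8, red, green, blue; 384x512 float32, m along the optical axis (not along the pixel's ray), 0 where there is no reading.
- vision.get_calibration(name): a dict with "K" (3x3 intrinsics, pixels), "distortion" ([k1, k2, p1, p2, k3] as OpenCV has them; the pictures are not rectified), "R" (3x3) and "t" (3): a world point X has camera coordinates R X + t. Camera axes: x right, y down, z forward; pixel columns grow to the right and rows downward; lengths in m; the calibration is good to about 2 mm. A picture is of the moment at which its call begins. get_calibration takes no time and is no camera call.
- ticket.close_job(): hands the job in; it is judged then, once.
Trained networks look in the newest picture that a camera, given by its name, has taken for a name from the list of things; names that differ only in an ending like _2 or _b are one class to them, and where a whole thing is asked for, a point or a joint stands for the part that bears it (a point fixed in the world has none). Each returns a list of dicts, best first, with "p" (0 to 1); they miss things now and then, are a little off and sometimes report something else, mostly with a low value. They report only what shows in the picture. A call takes as long as a camera call.
- spotter.silhouettes(query, camera): "region" (384x512 bool, what is visible of it) and "rect" ([left, top, width, height] in pixels, round what is visible of it).
- spotter.pinpoint(query, camera): "uv" ([column, row] in pixels: a listed point, or the origin of a listed thing).
The state is a dict: "time_s": time; "qpos": joint angles; "qvel": joint speeds; "effort": joint torques, N m; "position": TCP position; "ee_rot": TCP orientation; "wrist_force": force on the tool from outside, world axes, zero at the start; "moment": the same for the moment, N m; "grip_width": finger opening in m; "grip_force": force on a finger pad.
Only numpy, scipy, OpenCV 4.12 (cv2) and the standard library are available. Lean on these libraries where they do the work, as an engineer would, in place of code of your own. Each camera call takes 0.05 s, during which the arm holds its last target. There are 200 camera calls.

## Working session

There is one attempt and no reset: what is moved stays moved. The work goes in short steps, Python scripts to look and compute and a tool call to move; the robot and the scene stay as the last step left them, time stands still between calls to the robot, and variables do not carry over. Pictures are saved under pics/ and viewed, at most 10 in all, crops included, and the job is handed in when it is done.

Besides the shell and the picture viewer there is one more tool, called after ">>>" as a command line: name --argument value ..., lists and objects as JSON in quotes. apply_moves: Moves the arm, as the interface text tells. Its arguments: {"type":"object","properties":{"commands":{"type":"array"},"newtons":{"type":"number"}},"required":["commands"]}

```bash
mkdir -p pics; cat > h.py <<'E'
import numpy as np, cv2
from plant import status, vision, ticket, spotter
def ray(cam,uv):
    c=vision.get_calibration(cam);K=np.array(c["K"]);d=np.array(c["distortion"]);R=np.array(c["R"]);t=np.array(c["t"])
    n=cv2.undistortPoints(np.array([[uv]],float),K,d)[0,0]
    return -R.T@t, R.T@np.array([n[0],n[1],1.])   # X=o+depth*d
def cloud(cam,depth):
    c=vision.get_calibration(cam);K=np.array(c["K"]);d=np.array(c["distortion"]);R=np.array(c["R"]);t=np.array(c["t"])
    v,u=np.mgrid[:384,:512]
    n=cv2.undistortPoints(np.stack([u.ravel(),v.ravel()],1).astype(float)[:,None],K,d)[:,0]
    P=np.c_[n,np.ones(len(n))]*depth.ravel()[:,None]
    return ((P-t)@R).reshape(384,512,3)
def onplane(cam,uv,z):
    o,d=ray(cam,uv); return o+d*(z-o[2])/d[2]
def tri(uv1,uv2):
    o1,d1=ray("top",uv1);o2,d2=ray("side",uv2)
    s=np.linalg.lstsq(np.c_[d1,-d2],o2-o1,rcond=None)[0]
    a=o1+s[0]*d1;b=o2+s[1]*d2
    return (a+b)/2,np.linalg.norm(a-b)
E
cat > a.py <<'E'
from h import *
np.set_printoptions(precision=4,suppress=True)
pics={}
for c in ("top","side"):
    im,dp=vision.camera(c); np.savez(c+".npz",im=im,dp=dp); pics[c]=im
    cv2.imwrite(f"pics/{c}0.png",im[:,:,::-1])
    P=cloud(c,dp)
    for q in ("cover","hole_left","hole_right","fixture","dowel_left","dowel_right","pad_left","pad_right"):
        for r in spotter.pinpoint(q,c)[:2]:
            u,v=np.round(r["uv"]).astype(int)
            print(c,q,round(r["p"],2),np.round(r["uv"],1),P[min(max(v,0),383),min(max(u,0),511)])
    s=spotter.silhouettes("cover",c)
    if s: print(c,"sil",s[0]["p"],s[0]["rect"]); np.save(c+"_sil.npy",s[0]["region"])
st=status.observe();print(st)
E
python3 a.py
```

```text
top cover 0.84 [315.8 235. ] [ 0.4429 -0.2385  0.0192]
top hole_left 0.9 [306.2 220.2] [ 0.4901 -0.2097  0.0032]
top hole_left 0.41 [182.4 186.3] [0.5859 0.1641 0.1044]
top hole_right 0.81 [334.7 226.4] [ 0.4709 -0.3015  0.0021]
top hole_right 0.37 [181.7 185.2] [0.5888 0.1641 0.1046]
top fixture 0.56 [209.3 212.7] [0.5117 0.0934 0.0185]
top dowel_left 0.65 [186.1 198.3] [0.5515 0.1533 0.0948]
top dowel_right 0.62 [220.4 196.1] [0.5573 0.053  0.0949]
top pad_left 0.86 [182.1 183.7] [0.5912 0.1633 0.1091]
top pad_right 0.65 [221.7 190.3] [0.5742 0.0467 0.1021]
top sil 0.58 [292.1, 215.4, 49.8, 41.7]
side cover 0.84 [291.  173.1] [ 0.4334 -0.2245  0.0103]
side hole_left 0.97 [274.  178.2] [ 0.4883 -0.1955  0.0081]
side hole_left 0.66 [256.8 244.8] [0.5013 0.1572 0.0842]
side hole_right 0.87 [283.7 161.5] [ 0.4592 -0.2407  0.0427]
side fixture 0.79 [254.8 247.5] [0.5054 0.1659 0.0823]
side dowel_left 0.83 [242.5 239.7] [0.5396 0.1572 0.099 ]
side dowel_right 0.98 [245.3 210.5] [0.5479 0.0474 0.0956]
side pad_left 0.88 [224.5 237.6] [0.5836 0.1662 0.1117]
side pad_right 0.77 [234.4 203.4] [0.5794 0.0378 0.1101]
side sil 0.74 [274.3, 156.6, 35.3, 33.4]
{'time_s': 1.0, 'qpos': array([-1.2199,  0.2639,  1.604 , -0.    ,  1.2737, -0.0369]), 'qvel': array([ 0.0001,  0.0006, -0.0004, -0.0005,  0.0009,  0.    ]), 'effort': array([ -0.0006, -50.2067, -35.7273,   0.0729,   0.0183,  -0.    ]), 'position': array([ 0.2552, -0.6249,  0.2497]), 'ee_rot': array([ 0.    ,  0.9813,  0.1927, -0.    ]), 'wrist_force': array([-1.0663,  0.4068,  0.2297]), 'moment': array([-0.0078,  0.0091,  0.0168]), 'grip_force': 0.0, 'grip_width': 0.08837675074647364}
```

```bash
python3 - <<'E'
import cv2,numpy as np
t=cv2.imread("pics/top0.png");s=cv2.imread("pics/side0.png")
cv2.imwrite("pics/t1.png",cv2.resize(t[150:290,160:360],None,fx=4,fy=4,interpolation=cv2.INTER_CUBIC))
cv2.imwrite("pics/s1.png",cv2.resize(s[140:290,180:330],None,fx=4,fy=4,interpolation=cv2.INTER_CUBIC))
E
```

```text
(no output)
```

View pics/t1.png

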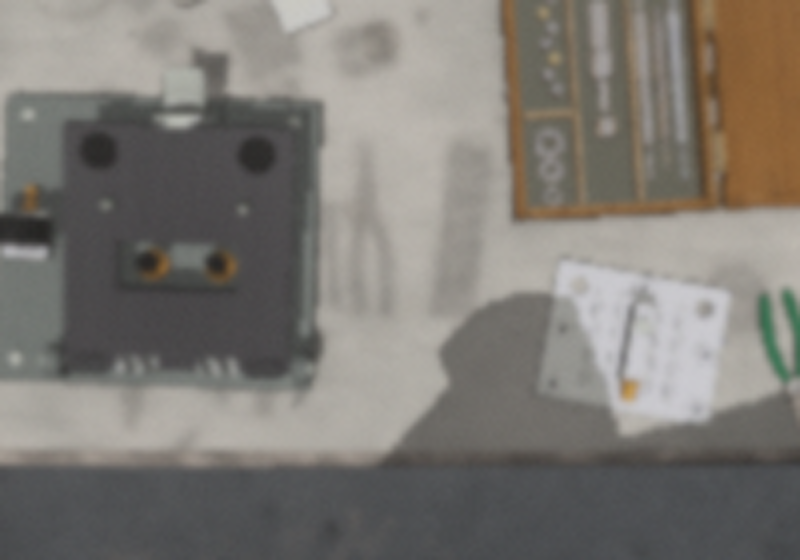

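View pics/s1.png

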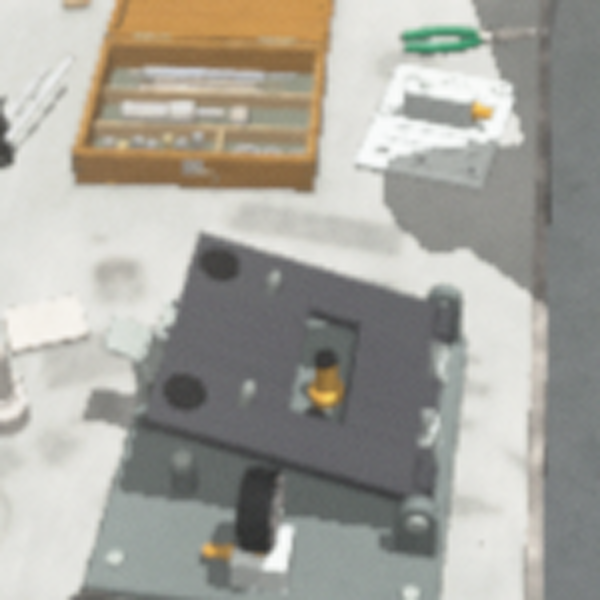

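```bash
cat > fit.py <<'E'
from h import *
from scipy.optimize import least_squares
np.set_printoptions(precision=4,suppress=True)
def proj(cam,X):
    c=vision.get_calibration(cam)
    return cv2.projectPoints(np.array(X,float).reshape(-1,3),cv2.Rodrigues(np.array(c["R"]))[0],np.array(c["t"]),np.array(c["K"]),np.array(c["distortion"]))[0][:,0]
T=lambda c:np.array(c,float)/4-.375+[160,150]
S=lambda c:np.array(c,float)/4-.375+[180,140]
def Rz(a): return np.array([[np.cos(a),-np.sin(a),0],[np.sin(a),np.cos(a),0],[0,0,1]])
def fit(objs,x0,name):
    f=lambda p:np.concatenate([(proj(c,(Rz(p[2])@np.array(X)).ravel()+[p[0],p[1],0])[0]-uv) for c,X,uv in objs])
    r=least_squares(f,x0,loss="soft_l1"); print(name,r.x,"sd px",np.sqrt(np.mean(r.fun**2)));print(f(r.x).reshape(-1,2).round(1).tolist()); return r.x
def bed(l,y,h,a=.28): # fixture coords
    return [-.09+l*np.cos(a)-h*np.sin(a),y,.055+l*np.sin(a)+h*np.cos(a)]
if __name__=="__main__":
    F=[("top",bed(.162,.058,.009),T([98,150])),("top",bed(.162,-.058,.009),T([257,155])),
       ("top",bed(.124,.05,.016),T([106,206])),("top",bed(.124,-.05,.016),T([243,210])),
       ("side",bed(.162,.058,.009),S([185,392])),("side",bed(.162,-.058,.009),S([220,265])),
       ("side",bed(.124,.05,.014),S([248,392])),("side",bed(.124,-.05,.014),S([274,280]))]
    for sel in (F,F[:4],F[4:]): f=fit(sel,[.53,.1,0],"fix")
    C=[("top",(.036,.05,.006),T([579,287])),("top",(.036,-.05,.006),T([706,308]))]
    for (sx,sy),uv in {(1,1):(560,258),(1,-1):(732,291),(-1,-1):(708,422),(-1,1):(540,393)}.items(): C.append(("top",(.055*sx,.07*sy,.006),T(uv)))
    D=[]
    for (sx,sy),uv in {(1,1):(357,165),(1,-1):(397,63),(-1,-1):(515,85),(-1,1):(485,187)}.items(): D.append(("side",(.055*sx,.07*sy,.006),S(uv)))
    for sel in (C+D,C,D): fit(sel,[.44,-.24,-.16],"cov")
    for c in("top","side"):
        z=np.load(c+".npz");P=cloud(c,z["dp"])
        m=(abs(P[...,0]-.5)<.06)&(abs(P[...,1]-.1)<.07)&(P[...,2]>.062)&(P[...,2]<.12)
        Q=P[m]; w=np.linalg.lstsq(np.c_[Q[:,:2],np.ones(len(Q))],Q[:,2],rcond=None)[0]; print(c,len(Q),w,"slope",np.hypot(w[0],w[1]),"yaw",np.arctan2(w[1],w[0]),"want",np.tan(.28))
        print("bench",np.median(P[...,2][(abs(P[...,0]-.5)<.03)&(abs(P[...,1]+.09)<.05)]))
        b=P[(abs(P[...,0]-.44)<.07)&(abs(P[...,1]+.24)<.08)&(P[...,2]>.025)]; print("block",len(b),b.mean(0),b[:,2].max())
E
python3 fit.py
```

```text
fix [ 0.5154  0.1024 -0.0284] sd px 0.500148855857408
[[-0.5, 0.6], [-0.6, 0.5], [-0.2, -0.1], [-0.2, -0.1], [0.1, -1.0], [0.0, -1.2], [-0.3, -0.3], [-0.3, -0.1]]
fix [ 0.5161  0.1015 -0.0341] sd px 0.24851669463827503
[[-0.1, 0.3], [-0.2, 0.3], [0.2, -0.4], [0.1, -0.2]]
fix [ 0.5147  0.1043 -0.0236] sd px 0.33204937719147326
[[0.3, -0.2], [0.0, -0.6], [-0.1, 0.3], [-0.3, 0.5]]
cov [ 0.4418 -0.2469 -0.176 ] sd px 0.7457157659429934
[[-0.1, -0.1], [-0.6, 0.1], [-0.6, 0.1], [0.1, -0.5], [0.6, 1.4], [-1.4, 1.1], [-1.0, -1.3], [-0.3, -0.5], [0.5, -0.8], [-0.7, -0.7]]
cov [ 0.4427 -0.2478 -0.1826] sd px 0.6432104893096524
[[0.3, -0.5], [-0.3, -0.1], [-0.2, -0.3], [0.4, -0.6], [0.7, 1.2], [-1.2, 0.6]]
cov [ 0.4402 -0.2429 -0.1587] sd px 0.33441476337687787
[[-0.4, -0.2], [-0.4, 0.3], [0.6, -0.3], [0.2, 0.1]]
top 1606 [ 0.2944 -0.0096 -0.0655] slope 0.29459144234515205 yaw -0.032464359192598574 want 0.28755432574197687
bench -0.0009394047079550958
block 145 [ 0.4366 -0.245   0.0399] 0.047906174675555566
side 1543 [ 0.2962 -0.0067 -0.0646] slope 0.2963060732736268 yaw -0.022776359729449545 want 0.28755432574197687
bench 0.0005424074972529925
block 143 [ 0.436  -0.2383  0.0377] 0.04776829350604786
```

>>> apply_moves --commands '[{"tx": 0.374, "ty": 0.758, "wz": -0.0354, "fingers": 1}, {"tx": 0.374, "ty": 0.758, "wz": -0.0354, "fingers": 1}, {"tx": 0.374, "ty": 0.758, "wz": -0.0354, "fingers": 1}, {"tx": 0.374, "ty": 0.758, "wz": -0.0354, "fingers": 1}, {"tx": 0.374, "ty": 0.758, "wz": -0.0354, "fingers": 1}, {"tx": 0.374, "ty": 0.758, "wz": -0.0354, "fingers": 1}, {"tx": 0.374, "ty": 0.758, "wz": -0.0354, "fingers": 1}, {"tx": 0.374, "ty": 0.758, "wz": -0.0354, "fingers": 1}, {"tx": 0.374, "ty": 0.758, "wz": -0.0354, "fingers": 1}, {"tx": 0.374, "ty": 0.758, "wz": -0.0354, "fingers": 1}]'

```text
invalid input at $.commands[0]: expected keys tx, ty, tz, wx, wy, wz, fingers
```

>>> apply_moves --commands '[{"tx": 0.374, "ty": 0.758, "tz": 0, "wx": 0, "wy": 0, "wz": -0.0354, "fingers": 1}, {"tx": 0.374, "ty": 0.758, "tz": 0, "wx": 0, "wy": 0, "wz": -0.0354, "fingers": 1}, {"tx": 0.374, "ty": 0.758, "tz": 0, "wx": 0, "wy": 0, "wz": -0.0354, "fingers": 1}, {"tx": 0.374, "ty": 0.758, "tz": 0, "wx": 0, "wy": 0, "wz": -0.0354, "fingers": 1}, {"tx": 0.374, "ty": 0.758, "tz": 0, "wx": 0, "wy": 0, "wz": -0.0354, "fingers": 1}, {"tx": 0.374, "ty": 0.758, "tz": 0, "wx": 0, "wy": 0, "wz": -0.0354, "fingers": 1}, {"tx": 0.374, "ty": 0.758, "tz": 0, "wx": 0, "wy": 0, "wz": -0.0354, "fingers": 1}, {"tx": 0.374, "ty": 0.758, "tz": 0, "wx": 0, "wy": 0, "wz": -0.0354, "fingers": 1}, {"tx": 0.374, "ty": 0.758, "tz": 0, "wx": 0, "wy": 0, "wz": -0.0354, "fingers": 1}, {"tx": 0.374, "ty": 0.758, "tz": 0, "wx": 0, "wy": 0, "wz": -0.0354, "fingers": 1}]'

```text
time_s: 2.0
position: [0.4428, -0.2443, 0.2501]
ee_rot: [0.0, 0.996, -0.085, 0.0]
wrist_force: [-0.0, 0.8, 0.6]
grip_width: 0.0881
grip_force: 0.0
```

>>> apply_moves --commands '[{"tx": 0, "ty": -0.02, "tz": -0.8, "wx": 0, "wy": 0, "wz": 0, "fingers": 1}, {"tx": 0, "ty": 0, "tz": -0.8, "wx": 0, "wy": 0, "wz": 0, "fingers": 1}, {"tx": 0, "ty": 0, "tz": -0.8, "wx": 0, "wy": 0, "wz": 0, "fingers": 1}, {"tx": 0, "ty": 0, "tz": -0.8, "wx": 0, "wy": 0, "wz": 0, "fingers": 1}, {"tx": 0, "ty": 0, "tz": -0.6, "wx": 0, "wy": 0, "wz": 0, "fingers": 1}, {"tx": 0, "ty": 0, "tz": -0.5, "wx": 0, "wy": 0, "wz": 0, "fingers": 1}, {"tx": 0, "ty": 0, "tz": -0.2, "wx": 0, "wy": 0, "wz": 0, "fingers": 1}, {"tx": 0, "ty": 0, "tz": 0, "wx": 0, "wy": 0, "wz": 0, "fingers": 1}, {"tx": 0, "ty": 0, "tz": 0, "wx": 0, "wy": 0, "wz": 0, "fingers": 1}]'

```text
time_s: 2.9
position: [0.443, -0.2473, 0.0255]
ee_rot: [0.0, 0.996, -0.084, 0.001]
wrist_force: [0.0, -0.2, 0.3]
grip_width: 0.0883
grip_force: 0.0
```

>>> apply_moves --commands '[{"tx": 0, "ty": 0, "tz": 0, "wx": 0, "wy": 0, "wz": 0, "fingers": 0}, {"tx": 0, "ty": 0, "tz": 0, "wx": 0, "wy": 0, "wz": 0, "fingers": 0}, {"tx": 0, "ty": 0, "tz": 0, "wx": 0, "wy": 0, "wz": 0, "fingers": 0}, {"tx": 0, "ty": 0, "tz": 0, "wx": 0, "wy": 0, "wz": 0, "fingers": 0}, {"tx": 0, "ty": 0, "tz": 0, "wx": 0, "wy": 0, "wz": 0, "fingers": 0}, {"tx": 0, "ty": 0, "tz": 0, "wx": 0, "wy": 0, "wz": 0, "fingers": 0}, {"tx": 0, "ty": 0, "tz": 0, "wx": 0, "wy": 0, "wz": 0, "fingers": 0}, {"tx": 0, "ty": 0, "tz": 0, "wx": 0, "wy": 0, "wz": 0, "fingers": 0}, {"tx": 0, "ty": 0, "tz": 0, "wx": 0, "wy": 0, "wz": 0, "fingers": 0}]' --newtons 40

```text
time_s: 3.8
position: [0.4422, -0.2466, 0.0246]
ee_rot: [-0.0, 0.996, -0.084, -0.0]
wrist_force: [0.2, 3.6, 0.9]
grip_width: 0.0182
grip_force: 1.3
```

>>> apply_moves --commands '[{"tx": 0, "ty": 0, "tz": 0, "wx": 0, "wy": 0, "wz": 0, "fingers": 0}, {"tx": 0, "ty": 0, "tz": 0, "wx": 0, "wy": 0, "wz": 0, "fingers": 0}, {"tx": 0, "ty": 0, "tz": 0.2, "wx": 0, "wy": 0, "wz": 0, "fingers": 0}, {"tx": 0, "ty": 0, "tz": 0.6, "wx": 0, "wy": 0, "wz": 0, "fingers": 0}, {"tx": 0, "ty": 0, "tz": 0.8, "wx": 0, "wy": 0, "wz": 0, "fingers": 0}, {"tx": 0, "ty": 0, "tz": 0.8, "wx": 0, "wy": 0, "wz": 0, "fingers": 0}, {"tx": 0, "ty": 0, "tz": 0.8, "wx": 0, "wy": 0, "wz": 0, "fingers": 0}, {"tx": 0, "ty": 0, "tz": 0.4, "wx": 0, "wy": 0, "wz": 0, "fingers": 0}, {"tx": 0, "ty": 0, "tz": 0, "wx": 0, "wy": 0, "wz": 0, "fingers": 0}]'

```text
time_s: 4.7
position: [0.4442, -0.2483, 0.2091]
ee_rot: [0.002, 0.996, -0.084, 0.004]
wrist_force: [0.9, -0.5, -3.7]
grip_width: 0.0178
grip_force: 39.9
```

>>> apply_moves --commands '[{"tx": 0.06, "ty": 0.4, "tz": 0, "wx": 0, "wy": 0, "wz": 0.03, "fingers": 0}, {"tx": 0.1, "ty": 0.75, "tz": 0, "wx": 0, "wy": 0, "wz": 0.03, "fingers": 0}, {"tx": 0.12, "ty": 0.85, "tz": 0, "wx": 0, "wy": 0, "wz": 0.029, "fingers": 0}, {"tx": 0.12, "ty": 0.85, "tz": 0, "wx": -0.001, "wy": -0.03, "wz": 0, "fingers": 0}, {"tx": 0.12, "ty": 0.85, "tz": 0, "wx": -0.001, "wy": -0.03, "wz": 0, "fingers": 0}, {"tx": 0.12, "ty": 0.85, "tz": 0, "wx": -0.001, "wy": -0.03, "wz": 0, "fingers": 0}, {"tx": 0.12, "ty": 0.85, "tz": 0, "wx": -0.001, "wy": -0.03, "wz": 0, "fingers": 0}, {"tx": 0.1, "ty": 0.85, "tz": 0, "wx": -0.001, "wy": -0.03, "wz": 0, "fingers": 0}, {"tx": 0.1, "ty": 0.78, "tz": 0, "wx": 0, "wy": -0.028, "wz": 0, "fingers": 0}, {"tx": 0, "ty": 0, "tz": 0, "wx": 0, "wy": 0, "wz": 0, "fingers": 0}]'

```text
time_s: 5.7
position: [0.4877, 0.1085, 0.2019]
ee_rot: [0.001, 0.99, -0.011, 0.138]
wrist_force: [0.1, -0.8, -2.3]
grip_width: 0.0178
grip_force: 39.9
```

>>> apply_moves --commands '[{"tx": 0, "ty": 0, "tz": 0, "wx": 0, "wy": 0, "wz": 0, "fingers": 0}, {"tx": 0, "ty": 0, "tz": 0, "wx": 0, "wy": 0, "wz": 0, "fingers": 0}, {"tx": 0, "ty": 0, "tz": 0, "wx": 0, "wy": 0, "wz": 0, "fingers": 0}]'

```text
time_s: 6.0
position: [0.49, 0.1032, 0.204]
ee_rot: [0.002, 0.99, -0.015, 0.139]
wrist_force: [-0.2, 0.8, -2.7]
grip_width: 0.0181
grip_force: 39.9
```

```bash
cat > b.py <<'E'
from fit import *
import sys
from scipy.spatial.transform import Rotation as Ro
n=sys.argv[1]
st=status.observe(); w,x,y,z=st["ee_rot"]; R=Ro.from_quat([x,y,z,w]).as_matrix(); p=st["position"]
print(st["time_s"],p,"\n",R, st["wrist_force"],st["moment"])
W=R@np.diag([1,-1,-1]); # cover axes if tool aligned
c=p-W[:,2]*.0245
for cam in("top","side"):
    im,dp=vision.camera(cam);np.savez(f"{cam}{n}.npz",im=im,dp=dp)
    for q,o in(("hole_left",(.036,.05,.006)),("hole_right",(.036,-.05,.006)),("cover",(0,0,0))):
        print(cam,q,"pred",proj(cam,c+W@np.array(o))[0].round(1),[(np.round(r["uv"],1).tolist(),round(r["p"],2)) for r in spotter.pinpoint(q,cam)[:2]])
    o=[160,140] if cam=="top" else [180,130]
    cv2.imwrite(f"pics/{cam}{n}.png",cv2.resize(im[o[1]:o[1]+120,o[0]:o[0]+120,::-1],None,fx=5,fy=5,interpolation=cv2.INTER_CUBIC))
a=cv2.imread(f"pics/top{n}.png");b=cv2.imread(f"pics/side{n}.png")
cv2.imwrite(f"pics/both{n}.png",cv2.resize(np.hstack([a,b]),(800,400)))
E
python3 b.py 2
```

```text
6.0 [0.49   0.1032 0.204 ] 
 [[ 0.9611 -0.0307  0.2745]
 [-0.0294 -0.9995 -0.0089]
 [ 0.2746  0.0005 -0.9616]] [-0.2253  0.752  -2.6921] [-0.008   0.2941  0.0178]
top hole_left pred [180.2 202. ] [([181.3, 202.1], 0.56)]
top hole_right pred [217.1 203.2] [([219.3, 203.9], 0.55)]
top cover pred [198.9 215.1] [([196.2, 214.6], 0.77)]
side hole_left pred [244.1 212.2] [([243.2, 215.4], 0.82)]
side hole_right pred [250.9 184.5] [([249.7, 186.3], 0.79)]
side cover pred [260.8 203.6] [([260.5, 205.1], 0.65)]
```

View pics/both2.png

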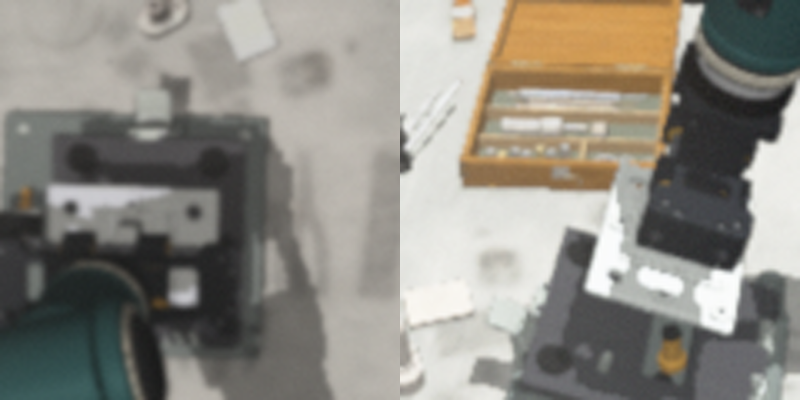

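>>> apply_moves --commands '[{"tx": 0, "ty": 0.014, "tz": -0.4, "wx": 0, "wy": 0, "wz": 0, "fingers": 0}, {"tx": 0, "ty": 0, "tz": -0.5, "wx": 0, "wy": 0, "wz": 0, "fingers": 0}, {"tx": 0.06, "ty": 0, "tz": -0.34, "wx": 0, "wy": 0, "wz": 0, "fingers": 0}, {"tx": 0.06, "ty": 0, "tz": -0.3, "wx": 0, "wy": 0, "wz": 0, "fingers": 0}, {"tx": 0, "ty": 0, "tz": 0, "wx": 0, "wy": 0, "wz": 0, "fingers": 0}, {"tx": 0, "ty": 0, "tz": 0, "wx": 0, "wy": 0, "wz": 0, "fingers": 0}, {"tx": 0, "ty": 0, "tz": 0, "wx": 0, "wy": 0, "wz": 0, "fingers": 0}]'

```text
time_s: 7.1
position: [0.4971, 0.1055, 0.129]
ee_rot: [0.002, 0.99, -0.014, 0.14]
wrist_force: [-0.3, -0.1, -3.7]
grip_width: 0.0175
grip_force: 39.9
```

```bash
python3 b.py 3
```

```text
7.1 [0.4971 0.1055 0.129 ] 
 [[ 0.9602 -0.0285  0.2779]
 [-0.0275 -0.9996 -0.0074]
 [ 0.278  -0.0006 -0.9606]] [-0.2686 -0.1455 -3.7212] [ 0.069   0.3019 -0.0325]
top hole_left pred [184.  201.7] [([188.5, 201.2], 0.85)]
top hole_right pred [218.7 202.7] [([218.6, 202.0], 0.59)]
top cover pred [201.6 214. ] [([199.5, 214.6], 0.56), ([222.6, 190.3], 0.2)]
side hole_left pred [242.3 233.4] [([241.7, 236.3], 0.85)]
side hole_right pred [248.9 205.6] [([253.2, 210.1], 0.9)]
side cover pred [258.3 224.4] [([259.2, 224.3], 0.85)]
```

View pics/both3.png

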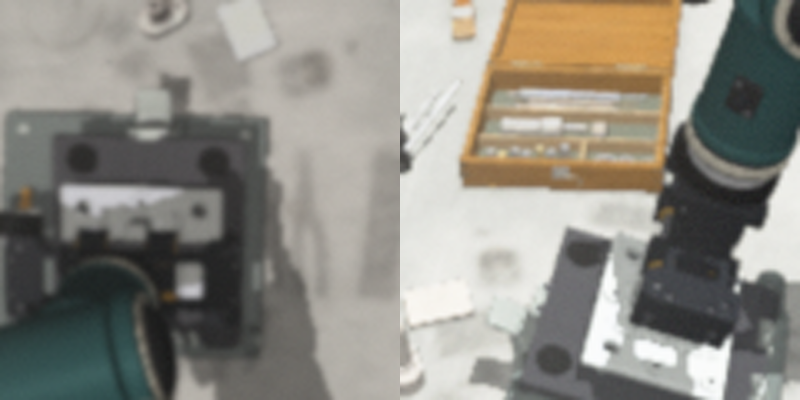

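>>> apply_moves --commands '[{"tx": -0.016, "ty": -0.044, "tz": 0, "wx": 0, "wy": 0, "wz": 0, "fingers": 0}, {"tx": 0, "ty": 0, "tz": 0, "wx": 0, "wy": 0, "wz": 0, "fingers": 0}, {"tx": 0, "ty": 0, "tz": 0, "wx": 0, "wy": 0, "wz": 0, "fingers": 0}, {"tx": 0, "ty": 0, "tz": 0, "wx": 0, "wy": 0, "wz": 0, "fingers": 0}]'

```text
time_s: 7.9
position: [0.4954, 0.1031, 0.1276]
ee_rot: [0.002, 0.99, -0.014, 0.139]
wrist_force: [-0.2, -0.0, -2.9]
grip_width: 0.0178
grip_force: 39.9
```

```bash
python3 - <<'E'
from h import *
im,dp=vision.camera("top")
for i in range(6):
    vision.camera("top"); s=status.observe(); print(s["position"].round(4),s["wrist_force"].round(1))
cv2.imwrite("pics/t4.png",cv2.resize(im[185:230,165:240,::-1],None,fx=8,fy=8,interpolation=cv2.INTER_CUBIC))
E
```

```text
[0.4955 0.1031 0.1277] [-1.   1.1 -3.6]
[0.4955 0.1031 0.1277] [-0.5  0.1 -2.7]
[0.4954 0.1031 0.1277] [ 0.7  1.2 -2.7]
[0.4955 0.1031 0.1277] [-0.1 -0.7 -3.4]
[0.4955 0.1032 0.1277] [-0.2 -0.9 -2.8]
[0.4954 0.1031 0.1277] [-0.3  1.4 -2.8]
```

View pics/t4.png

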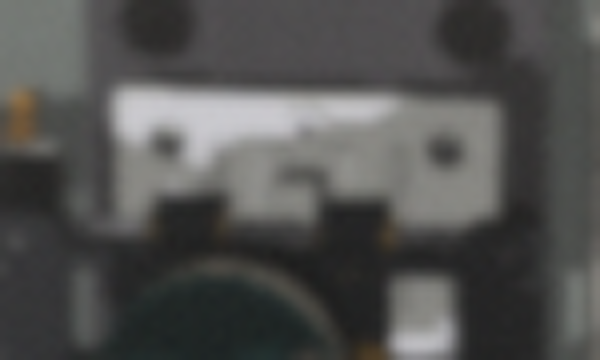

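>>> apply_moves --commands '[{"tx": 0.02, "ty": 0, "tz": -0.06, "wx": 0, "wy": 0, "wz": 0, "fingers": 0}, {"tx": 0.02, "ty": 0, "tz": -0.06, "wx": 0, "wy": 0, "wz": 0, "fingers": 0}, {"tx": 0.015, "ty": 0, "tz": -0.05, "wx": 0, "wy": 0, "wz": 0, "fingers": 0}, {"tx": 0, "ty": 0, "tz": 0, "wx": 0, "wy": 0, "wz": 0, "fingers": 0}, {"tx": 0, "ty": 0, "tz": 0, "wx": 0, "wy": 0, "wz": 0, "fingers": 0}]'

```text
time_s: 8.75
position: [0.4981, 0.1031, 0.119]
ee_rot: [0.002, 0.99, -0.014, 0.139]
wrist_force: [0.7, -0.3, -3.3]
grip_width: 0.0178
grip_force: 39.9
```

>>> apply_moves --commands '[{"tx": 0.015, "ty": 0, "tz": -0.05, "wx": 0, "wy": 0, "wz": 0, "fingers": 0}, {"tx": 0.015, "ty": 0, "tz": -0.05, "wx": 0, "wy": 0, "wz": 0, "fingers": 0}, {"tx": 0, "ty": 0, "tz": 0, "wx": 0, "wy": 0, "wz": 0, "fingers": 0}, {"tx": 0, "ty": 0, "tz": 0, "wx": 0, "wy": 0, "wz": 0, "fingers": 0}]'

```text
time_s: 9.15
position: [0.4997, 0.1031, 0.1141]
ee_rot: [0.002, 0.99, -0.014, 0.139]
wrist_force: [0.5, 0.3, -3.2]
grip_width: 0.0177
grip_force: 39.9
```

>>> apply_moves --commands '[{"tx": 0.015, "ty": 0, "tz": -0.05, "wx": 0, "wy": 0, "wz": 0, "fingers": 0}, {"tx": 0.01, "ty": 0, "tz": -0.04, "wx": 0, "wy": 0, "wz": 0, "fingers": 0}, {"tx": 0, "ty": 0, "tz": 0, "wx": 0, "wy": 0, "wz": 0, "fingers": 0}, {"tx": 0, "ty": 0, "tz": 0, "wx": 0, "wy": 0, "wz": 0, "fingers": 0}]'

```text
time_s: 9.55
position: [0.501, 0.1031, 0.1096]
ee_rot: [0.002, 0.99, -0.014, 0.139]
wrist_force: [0.3, -0.2, -3.8]
grip_width: 0.0176
grip_force: 39.9
```

>>> apply_moves --commands '[{"tx": 0.01, "ty": 0, "tz": -0.03, "wx": 0, "wy": 0, "wz": 0, "fingers": 0}, {"tx": 0, "ty": 0, "tz": 0, "wx": 0, "wy": 0, "wz": 0, "fingers": 0}, {"tx": 0, "ty": 0, "tz": 0, "wx": 0, "wy": 0, "wz": 0, "fingers": 0}]'

```text
time_s: 9.85
position: [0.5014, 0.1031, 0.1082]
ee_rot: [0.002, 0.99, -0.014, 0.139]
wrist_force: [-0.2, -0.1, -3.7]
grip_width: 0.0179
grip_force: 39.9
```

```bash
python3 b.py 5
```

```text
9.85 [0.5014 0.1031 0.1082] 
 [[ 0.9608 -0.0286  0.2759]
 [-0.0275 -0.9996 -0.0078]
 [ 0.276  -0.0001 -0.9611]] [-0.2193 -0.0652 -3.7274] [ 0.0512  0.259  -0.0082]
top hole_left pred [186.1 200.9] [([189.7, 196.3], 0.63)]
top hole_right pred [220.1 201.8] [([220.4, 200.9], 0.89), ([221.8, 200.5], 0.63)]
top cover pred [203.3 212.9] [([201.9, 212.0], 0.9)]
side hole_left pred [241.1 238. ] [([238.9, 242.3], 0.78)]
side hole_right pred [247.6 210.2] [([247.7, 214.0], 0.69)]
side cover pred [256.9 228.9] [([259.1, 226.7], 0.62)]
```

View pics/both5.png

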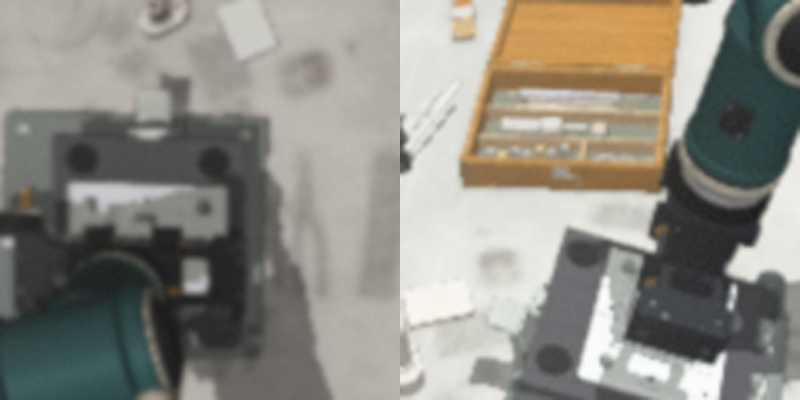

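>>> apply_moves --commands '[{"tx": 0.006, "ty": 0, "tz": -0.02, "wx": 0, "wy": 0, "wz": 0, "fingers": 0}, {"tx": 0, "ty": 0, "tz": 0, "wx": 0, "wy": 0, "wz": 0, "fingers": 0}, {"tx": 0, "ty": 0, "tz": 0, "wx": 0, "wy": 0, "wz": 0, "fingers": 0}]'

```text
time_s: 10.55
position: [0.5017, 0.1031, 0.1076]
ee_rot: [0.002, 0.99, -0.014, 0.139]
wrist_force: [-4.2, -0.7, 4.3]
grip_width: 0.0175
grip_force: 39.9
```

```bash
python3 - <<'E'
from h import *
F=[]
for i in range(6):
    vision.camera("top"); s=status.observe(); F.append(np.r_[s["position"],s["wrist_force"],s["moment"]])
print(np.mean(F,0).round(4))
E
```

```text
[ 5.0180e-01  1.0310e-01  1.0760e-01 -5.3537e+00 -7.1100e-01  4.9166e+00
  3.5000e-03  7.0720e-01 -1.7100e-02]
```

>>> apply_moves --commands '[{"tx": 0, "ty": 0, "tz": 0, "wx": 0, "wy": 0, "wz": 0, "fingers": 0.4}, {"tx": 0, "ty": 0, "tz": 0, "wx": 0, "wy": 0, "wz": 0, "fingers": 0.4}, {"tx": 0, "ty": 0, "tz": 0, "wx": 0, "wy": 0, "wz": 0, "fingers": 0.4}, {"tx": 0, "ty": 0, "tz": 0, "wx": 0, "wy": 0, "wz": 0, "fingers": 0.4}, {"tx": 0, "ty": 0, "tz": 0, "wx": 0, "wy": 0, "wz": 0, "fingers": 0.4}, {"tx": 0, "ty": 0, "tz": 0, "wx": 0, "wy": 0, "wz": 0, "fingers": 0.4}]'

```text
time_s: 11.45
position: [0.5018, 0.1031, 0.1072]
ee_rot: [0.002, 0.99, -0.014, 0.139]
wrist_force: [-0.3, 0.0, -1.0]
grip_width: 0.0352
grip_force: 0.0
```

>>> apply_moves --commands '[{"tx": -0.029, "ty": 0, "tz": 0.1, "wx": 0, "wy": 0, "wz": 0, "fingers": 0.4}, {"tx": -0.086, "ty": 0.002, "tz": 0.3, "wx": 0, "wy": 0, "wz": 0, "fingers": 0.4}, {"tx": -0.115, "ty": 0.003, "tz": 0.4, "wx": 0, "wy": 0, "wz": 0, "fingers": 0.4}, {"tx": -0.115, "ty": 0.003, "tz": 0.4, "wx": 0, "wy": 0, "wz": 0, "fingers": 0.4}, {"tx": -0.115, "ty": -0.5, "tz": 0.6, "wx": 0, "wy": 0.04, "wz": 0, "fingers": 0.2}, {"tx": -0.115, "ty": -0.8, "tz": 0.4, "wx": 0, "wy": 0.04, "wz": 0, "fingers": 0}, {"tx": 0, "ty": -0.9, "tz": 0, "wx": 0.002, "wy": 0.05, "wz": 0, "fingers": 0}, {"tx": 0, "ty": -0.9, "tz": 0, "wx": 0.002, "wy": 0.05, "wz": 0, "fingers": 0}, {"tx": 0, "ty": -0.9, "tz": 0, "wx": 0, "wy": 0, "wz": 0, "fingers": 0}, {"tx": 0, "ty": 0, "tz": 0, "wx": 0, "wy": 0, "wz": 0, "fingers": 0}]'

```text
time_s: 12.45
position: [0.4735, -0.1012, 0.2178]
ee_rot: [0.002, 1.0, -0.017, -0.001]
wrist_force: [0.4, 1.2, -0.4]
grip_width: 0.0005
grip_force: 0.0
```

```bash
python3 b.py 6; python3 - <<'E'
from fit import *
z=np.load("top6.npz")
for cam in("top","side"):
    print(cam,"dowels pred",proj(cam,[Rz(-.028)@np.array(bed(.124,s*.05,.016))+[.5154,.1024,0] for s in(1,-1)]).round(1).tolist())
    P=cloud(cam,np.load(cam+"6.npz")["dp"]); X=(P-[.5154,.1024,0])@Rz(-.028)
    l=(X[...,0]+.09)*np.cos(.28)+(X[...,2]-.055)*np.sin(.28); h=-(X[...,0]+.09)*np.sin(.28)+(X[...,2]-.055)*np.cos(.28); y=X[...,1]
    for n,a,b in(("bed outer",(.145,.155),(-.03,.03)),("cover far L",(.118,.14),(.03,.065)),("cover far R",(.118,.14),(-.065,-.03)),("near L",(.04,.06),(.03,.065)),("near R",(.04,.06),(-.065,-.03))):
        m=(l>a[0])&(l<a[1])&(y>b[0])&(y<b[1])&(abs(h)<.06); print(n,m.sum(),np.median(h[m]) if m.any() else None)
E
```

```text
12.45 [ 0.4735 -0.1012  0.2178] 
 [[ 0.9994 -0.0336 -0.0024]
 [-0.0337 -0.9994 -0.0036]
 [-0.0023  0.0037 -1.    ]] [ 0.4335  1.2143 -0.4325] [0.1216 0.0279 0.044 ]
top hole_left pred [255.9 209.4] [([188.8, 200.3], 0.88), ([182.4, 186.8], 0.26)]
top hole_right pred [293.1 210.6] [([220.7, 200.6], 0.72), ([221.3, 188.2], 0.48)]
top cover pred [274.1 223.5] [([202.3, 213.4], 0.72), ([186.8, 199.1], 0.31)]
side hole_left pred [262.  158.9] [([238.4, 239.1], 0.73)]
side hole_right pred [267.  137.9] [([250.0, 215.5], 0.92)]
side cover pred [277.1 150.8] [([258.0, 228.0], 0.97)]
top dowels pred [[185.9, 201.1], [220.1, 202.0]]
bed outer 62 0.003940297416557763
cover far L 82 0.012997492457421805
cover far R 85 0.012540456836297127
near L 78 0.012509696888791645
near R 73 0.012907033240899795
side dowels pred [[241.5, 236.8], [248.0, 209.1]]
bed outer 63 0.006247874687082981
cover far L 92 0.01425525300497487
cover far R 75 0.014281456161688855
near L 120 0.013204927875082751
near R 56 0.01466284219142074
```

View pics/both6.png

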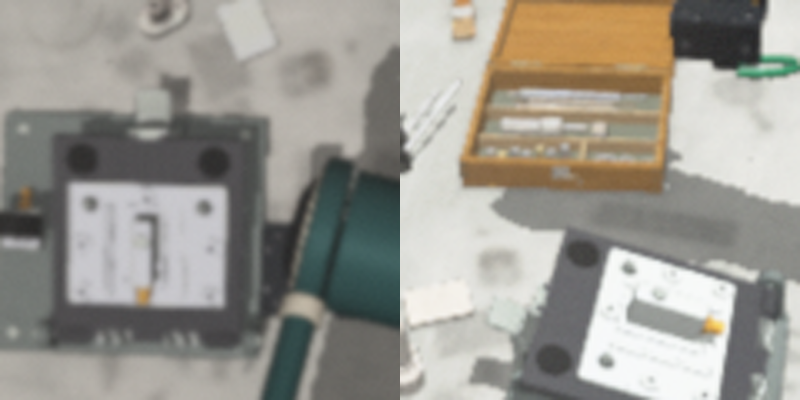

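>>> apply_moves --commands '[{"tx": 0.4, "ty": 0.5, "tz": 0, "wx": 0, "wy": 0, "wz": 0, "fingers": 0}, {"tx": 0.5, "ty": 0.7, "tz": 0, "wx": 0, "wy": 0, "wz": 0, "fingers": 0}, {"tx": 0.5, "ty": 0.7, "tz": 0, "wx": 0, "wy": 0, "wz": 0, "fingers": 0}, {"tx": 0.5, "ty": 0.6, "tz": 0, "wx": 0, "wy": 0, "wz": 0, "fingers": 0}, {"tx": 0.2, "ty": 0.38, "tz": -0.4, "wx": 0, "wy": 0, "wz": 0, "fingers": 0}, {"tx": 0, "ty": 0, "tz": -0.6, "wx": 0, "wy": 0, "wz": 0, "fingers": 0}, {"tx": 0, "ty": 0, "tz": -0.5, "wx": 0, "wy": 0, "wz": 0, "fingers": 0}, {"tx": 0, "ty": 0, "tz": 0, "wx": 0, "wy": 0, "wz": 0, "fingers": 0}, {"tx": 0, "ty": 0, "tz": 0, "wx": 0, "wy": 0, "wz": 0, "fingers": 0}]'

```text
time_s: 13.75
position: [0.5776, 0.0483, 0.1421]
ee_rot: [0.001, 1.0, -0.013, -0.002]
wrist_force: [0.2, -0.0, 0.7]
grip_width: 0.0001
grip_force: 0.0
```

>>> apply_moves --commands '[{"tx": 0.02, "ty": -0.12, "tz": -0.1, "wx": 0, "wy": 0, "wz": 0, "fingers": 0}, {"tx": 0, "ty": 0, "tz": -0.2, "wx": 0, "wy": 0, "wz": 0, "fingers": 0}, {"tx": 0.01, "ty": 0, "tz": -0.12, "wx": 0, "wy": 0, "wz": 0, "fingers": 0}, {"tx": 0.02, "ty": 0, "tz": -0.12, "wx": 0, "wy": 0, "wz": 0, "fingers": 0}, {"tx": 0.02, "ty": 0, "tz": -0.12, "wx": 0, "wy": 0, "wz": 0, "fingers": 0}, {"tx": 0.02, "ty": 0, "tz": -0.12, "wx": 0, "wy": 0, "wz": 0, "fingers": 0}, {"tx": 0, "ty": 0, "tz": 0, "wx": 0, "wy": 0, "wz": 0, "fingers": 0}]'

```text
time_s: 14.45
position: [0.5841, 0.0412, 0.1037]
ee_rot: [0.001, 1.0, -0.014, -0.0]
wrist_force: [2.6, -1.8, 5.7]
grip_width: 0.0
grip_force: 2.5
```

Contact made; keep pushing down toward level (TCP z ≈ 0.074).

>>> apply_moves --commands '[{"tx": 0.02, "ty": 0, "tz": -0.12, "wx": 0, "wy": 0, "wz": 0, "fingers": 0}, {"tx": 0.02, "ty": 0, "tz": -0.12, "wx": 0, "wy": 0, "wz": 0, "fingers": 0}, {"tx": 0.01, "ty": 0, "tz": -0.1, "wx": 0, "wy": 0, "wz": 0, "fingers": 0}, {"tx": 0, "ty": 0, "tz": -0.1, "wx": 0, "wy": 0, "wz": 0, "fingers": 0}, {"tx": 0, "ty": 0, "tz": 0, "wx": 0, "wy": 0, "wz": 0, "fingers": 0}, {"tx": 0, "ty": 0, "tz": 0, "wx": 0, "wy": 0, "wz": 0, "fingers": 0}]'

```text
time_s: 15.05
position: [0.5875, 0.0412, 0.0832]
ee_rot: [0.001, 1.0, -0.014, 0.001]
wrist_force: [3.2, -0.8, 7.4]
grip_width: 0.0002
grip_force: 3.5
```

>>> apply_moves --commands '[{"tx": 0, "ty": 0, "tz": -0.06, "wx": 0, "wy": 0, "wz": 0, "fingers": 0}, {"tx": 0, "ty": 0, "tz": -0.06, "wx": 0, "wy": 0, "wz": 0, "fingers": 0}, {"tx": 0, "ty": 0, "tz": -0.04, "wx": 0, "wy": 0, "wz": 0, "fingers": 0}, {"tx": 0, "ty": 0, "tz": 0, "wx": 0, "wy": 0, "wz": 0, "fingers": 0}, {"tx": 0, "ty": 0, "tz": 0, "wx": 0, "wy": 0, "wz": 0, "fingers": 0}]'

```text
time_s: 15.55
position: [0.5881, 0.0411, 0.0754]
ee_rot: [0.001, 1.0, -0.014, 0.002]
wrist_force: [3.8, -3.5, 7.6]
grip_width: 0.0002
grip_force: 3.6
```

>>> apply_moves --commands '[{"tx": 0, "ty": 0, "tz": -0.03, "wx": 0, "wy": 0, "wz": 0, "fingers": 0}, {"tx": 0, "ty": 0, "tz": 0, "wx": 0, "wy": 0, "wz": 0, "fingers": 0}, {"tx": 0, "ty": 0, "tz": 0, "wx": 0, "wy": 0, "wz": 0, "fingers": 0}]'

```text
time_s: 15.85
position: [0.5881, 0.0412, 0.074]
ee_rot: [0.001, 1.0, -0.014, 0.002]
wrist_force: [3.6, -1.9, 7.2]
grip_width: 0.0006
grip_force: 3.7
```

>>> apply_moves --commands '[{"tx": 0, "ty": 0, "tz": -0.02, "wx": 0, "wy": 0, "wz": 0, "fingers": 0}, {"tx": 0, "ty": 0, "tz": 0, "wx": 0, "wy": 0, "wz": 0, "fingers": 0}, {"tx": 0, "ty": 0, "tz": 0, "wx": 0, "wy": 0, "wz": 0, "fingers": 0}]'

```text
time_s: 16.15
position: [0.5882, 0.0411, 0.0737]
ee_rot: [0.001, 1.0, -0.014, 0.002]
wrist_force: [2.6, -2.2, 11.2]
grip_width: 0.0003
grip_force: 5.6
```

>>> apply_moves --commands '[{"tx": 0, "ty": 0, "tz": -0.02, "wx": 0, "wy": 0, "wz": 0, "fingers": 0}, {"tx": 0, "ty": 0, "tz": 0, "wx": 0, "wy": 0, "wz": 0, "fingers": 0}, {"tx": 0, "ty": 0, "tz": 0, "wx": 0, "wy": 0, "wz": 0, "fingers": 0}]'

```text
time_s: 16.45
position: [0.5882, 0.0411, 0.0735]
ee_rot: [0.001, 1.0, -0.014, 0.002]
wrist_force: [-0.5, -2.7, 16.4]
grip_width: 0.0004
grip_force: 8.0
```

>>> apply_moves --commands '[{"tx": 0, "ty": 0, "tz": -0.02, "wx": 0, "wy": 0, "wz": 0, "fingers": 0}, {"tx": 0, "ty": 0, "tz": 0, "wx": 0, "wy": 0, "wz": 0, "fingers": 0}, {"tx": 0, "ty": 0, "tz": 0, "wx": 0, "wy": 0, "wz": 0, "fingers": 0}]'

```text
time_s: 16.75
position: [0.5883, 0.0411, 0.0734]
ee_rot: [0.001, 1.0, -0.014, 0.002]
wrist_force: [-2.3, -2.2, 20.5]
grip_width: 0.0004
grip_force: 10.5
```

>>> apply_moves --commands '[{"tx": 0, "ty": 0, "tz": 0.05, "wx": 0, "wy": 0, "wz": 0, "fingers": 0}, {"tx": 0, "ty": 0, "tz": 0.05, "wx": 0, "wy": 0, "wz": 0, "fingers": 0}, {"tx": 0, "ty": 0, "tz": 0.08, "wx": 0, "wy": 0, "wz": 0, "fingers": 0}, {"tx": 0, "ty": 0, "tz": 0, "wx": 0, "wy": 0, "wz": 0, "fingers": 0}, {"tx": 0, "ty": 0, "tz": 0, "wx": 0, "wy": 0, "wz": 0, "fingers": 0}]'

```text
time_s: 17.25
position: [0.5838, 0.0417, 0.0767]
ee_rot: [0.001, 1.0, -0.014, -0.003]
wrist_force: [-1.1, 0.3, 0.0]
grip_width: 0.0003
grip_force: 0.0
```

>>> apply_moves --commands '[{"tx": 0, "ty": 0, "tz": 0.2, "wx": 0, "wy": 0, "wz": 0, "fingers": 0}, {"tx": 0, "ty": 0, "tz": 0.6, "wx": 0, "wy": 0, "wz": 0, "fingers": 0}, {"tx": 0, "ty": 0, "tz": 0.9, "wx": 0, "wy": 0, "wz": 0, "fingers": 0}, {"tx": 0, "ty": 0, "tz": 0.9, "wx": 0, "wy": 0, "wz": 0, "fingers": 0}, {"tx": -0.3, "ty": -0.8, "tz": 0.3, "wx": 0, "wy": 0, "wz": 0, "fingers": 0}, {"tx": -0.5, "ty": -0.8, "tz": 0, "wx": 0, "wy": 0, "wz": 0, "fingers": 0}, {"tx": -0.5, "ty": -0.8, "tz": 0, "wx": 0, "wy": 0, "wz": 0, "fingers": 0}, {"tx": -0.4, "ty": -0.8, "tz": 0, "wx": 0, "wy": 0, "wz": 0, "fingers": 0}, {"tx": 0, "ty": -0.5, "tz": 0, "wx": 0, "wy": 0, "wz": 0, "fingers": 0}, {"tx": 0, "ty": 0, "tz": 0, "wx": 0, "wy": 0, "wz": 0, "fingers": 0}]'

```text
time_s: 18.25
position: [0.4992, -0.146, 0.2232]
ee_rot: [0.001, 1.0, -0.016, -0.001]
wrist_force: [0.5, 0.4, 0.4]
grip_width: 0.0002
grip_force: 0.0
```

```bash
python3 b.py 7 | head -1; python3 - <<'E'
from fit import *
for cam in("top","side"):
    P=cloud(cam,np.load(cam+"7.npz")["dp"]); X=(P-[.5154,.1024,0])@Rz(-.028)
    for n,a,b in(("bed far",(.057,.067),(-.03,.03)),("cov far L",(.03,.05),(.03,.065)),("far R",(.03,.05),(-.065,-.03)),("near L",(-.05,-.03),(.03,.065)),("near R",(-.05,-.03),(-.065,-.03))):
        m=(X[...,0]>a[0])&(X[...,0]<a[1])&(X[...,1]>b[0])&(X[...,1]<b[1])&(X[...,2]>.04);print(n,m.sum(),np.median(X[...,2][m]).round(4))
E
```

```text
18.25 [ 0.4992 -0.146   0.2232] 
bed far 70 0.059
cov far L 76 0.0678
far R 84 0.0681
near L 77 0.0683
near R 79 0.0688
bed far 58 0.0611
cov far L 76 0.0692
far R 58 0.0692
near L 78 0.0699
near R 63 0.0698
```

View pics/both7.png

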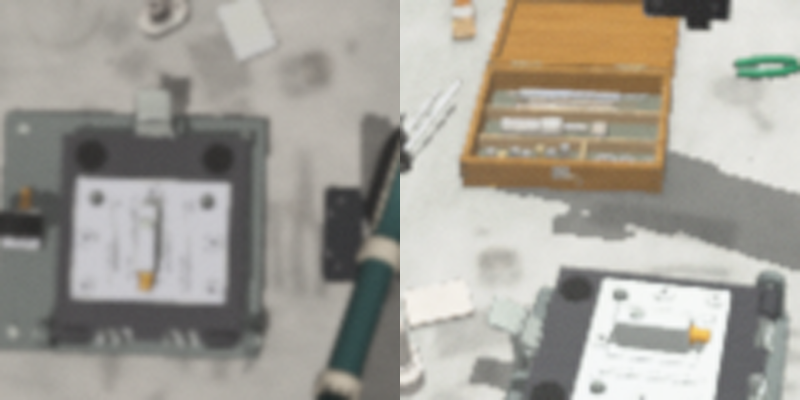

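The pictures show the bed level with the catch over its edge (top panel, about (155,118)). The cover lies flat with a dowel in each hole (about (97,198) and (207,202)), and the arm is clear.

```bash
python3 -c "
from plant import ticket
print(ticket.close_job())"
```

```text
the job is handed in; nothing more can be done
None
```

The cover sits flat on both dowels, the bed is held level by its catch, and the arm is clear; I handed the job in at about 18 s, but the hand-in gave no verdict.

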